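Stir the sensory-tin beads and clip the paddle away

TASK

Take the wooden paddle out of the spring clip of its stand and stir the chunky wooden beads in the aluminium tin with it, right down at the floor of the tin, until cubes and drums are mixed: on each side of the line through the tin's two ears there lies at least one bead of each kind, clearly over the line. Then snap the paddle home in the clip again, upright with its blade on the base as before, and let go. Be gentle with the tin, the clip and the beads: do not touch the beads with the gripper, keep them all in the tin, leave the tin upright about where it stands, and leave the other things on the dresser alone.

Things in the scene. Friction and masses are not known exactly. Their poses are not given: they have to be found in the camera images.
- stick_grip (a point): Wooden stirring paddle, 147 mm long, 60 g, upright in the clip of its stand at the start. Point: centre of its square grip, 124 mm above its lower end; the grip is 18 mm thick (stick's x), 26 wide (y), 46 high. z runs along the stick, up. Below the grip a round neck, 16 mm diameter, then a flat blade: 10 mm thick (x), 32 wide (y), the lowest 42 mm.
- stick_tip (a point): Middle of the lower end of the paddle's blade, on the stick's axis, 124 mm below the centre of the grip.
- tin: Open round aluminium tin, loose, 0.9 kg: outer diameter 196 mm, wall 4, rim 45 high, inner floor 5 above its underside. Origin: centre of the underside, z up. Two ears (17 mm out, 36 wide, 32 up) at its +x and -x sides; the line through them parts it in halves: cube beads at y > 0, drum beads at y < 0 at the start. By the ears, about x = +64 and -64 mm, the floor is bare then.
- rack: Clip stand fixed on the dresser: wooden base 100 (x) by 90 mm, 10 thick, with a post (16 mm wide, top 100 mm high, front face at x = +8 mm). Two upright steel spring jaws beside the post, 73 to 95 mm up, reach out to -x; bulges at x = -8 mm leave an 11 mm gap, then they flare to a mouth 20 mm wide at x = -21 mm. Origin: on the dresser, under the axis of a clipped stick; x points away from the mouth.
- rack_seat (a point): Where the grip's centre is when the stick is snapped home: over the stand's origin, 134 mm above the dresser; the blade then stands on the base. Pushed level along +x the neck spreads the jaws and snaps behind the bulges, against the post; pulled along -x it comes out. 3 to 10 N each way. The blade and grip are too wide to pass the jaws lengthways.
- bottle: Bystander: pale pink push-dispenser bottle, 64 mm across, 147 mm high. Origin: centre of its underside.
- elephant: Bystander: white ceramic elephant, about 150 mm long (trunk to -x), 62 mm wide, 100 mm high. Origin: under its body on the dresser.
- monitor: Bystander: upright white baby monitor parent unit, 125 mm wide (y), 55 mm deep, with a short aerial to 145 mm. Origin: centre of its underside.
- rattle: Bystander: wooden rattle, lying, a 100 mm bar with a round drum of 48 mm diameter at each end (146 mm overall). Origin: under its middle, on the dresser.
- cube1_mid (a point): Centre of a plain wooden cube bead, 32 mm each way, 22 g, with a hole; loose in the tin.
- cube2_mid (a point): Centre of a plain wooden cube bead, 32 mm each way, 22 g, with a hole; loose in the tin.
- cube3_mid (a point): Centre of a plain wooden cube bead, 32 mm each way, 22 g, with a hole; loose in the tin.
- drum1_mid (a point): Centre of a plain wooden drum bead (short cylinder), 38 mm diameter, 26 mm high, 20 g, with a hole; lies flat, loose in the tin.
- drum2_mid (a point): Centre of a plain wooden drum bead (short cylinder), 38 mm diameter, 26 mm high, 20 g, with a hole; lies flat, loose in the tin.
- drum3_mid (a point): Centre of a plain wooden drum bead (short cylinder), 38 mm diameter, 26 mm high, 20 g, with a hole; lies flat, loose in the tin.

How it is judged:
On the way, in this order (a step that is already met when the one before it is completed fails the run):
1. the paddle is out of the clip, 60 mm or more from its place (distance between stick_grip and rack_seat above 0.06 m), for 0.1 s.
2. the paddle's lower end is down at the floor of the tin (z of stick_tip in the frame of tin below 0.012 m and horizontal distance between stick_tip and tin below 0.094 m), for 0.05 s.
3. with the paddle in the tin the beads get mixed: each half of the tin holds at least one cube and one drum (y of any of cube1_mid, cube2_mid, cube3_mid in the frame of tin below -0.008 m and y of any of cube1_mid, cube2_mid, cube3_mid in the frame of tin above 0.008 m and y of any of drum1_mid, drum2_mid, drum3_mid in the frame of tin above 0.008 m and y of any of drum1_mid, drum2_mid, drum3_mid in the frame of tin below -0.008 m and z of stick_tip in the frame of tin below 0.03 m and horizontal distance between stick_tip and tin below 0.094 m), for 0.1 s.
At the end, for the whole second after the job is handed in: Each half of the tin (either side of its ears' line) holds a cube and a drum centred 8 mm or more over the line; all beads in the upright tin; paddle released in the clip, its grip centre within 3 mm (in and out), 4 mm (sideways) and 6 mm (height) of the seat, upright within 0.08 rad (y of any of cube1_mid, cube2_mid, cube3_mid in the frame of tin below -0.008 m and y of any of cube1_mid, cube2_mid, cube3_mid in the frame of tin above 0.008 m and y of any of drum1_mid, drum2_mid, drum3_mid in the frame of tin above 0.008 m and y of any of drum1_mid, drum2_mid, drum3_mid in the frame of tin below -0.008 m and horizontal distance between each of cube1_mid, cube2_mid, cube3_mid, drum1_mid, drum2_mid, drum3_mid and tin below 0.094 m and z of each of cube1_mid, cube2_mid, cube3_mid, drum1_mid, drum2_mid, drum3_mid in the frame of tin below 0.06 m and x of stick_grip in the frame of rack_seat between -0.003 and 0.003 m and y of stick_grip in the frame of rack_seat between -0.004 and 0.004 m and z of stick_grip in the frame of rack_seat between -0.003 and 0.006 m and angle between the z axis of stick_grip and the z axis of rack_seat, either way round below 0.08 rad and angle between tin's own z axis and vertical below 0.1 rad and linear speed of stick below 0.02 m/s); the robot touches nothing.
It fails at once if a bystander is moved by more than 30 mm or tipped (distance of any of bottle, elephant, monitor, rattle from where it was at the start of the episode above 0.03 m or angle between any of bottle, elephant, monitor, rattle's own z axis and vertical above 0.4 rad).
It fails at once if the fingers touch a bead (the stirring is done with the stick) (contact force between the fingers and cube1 above 1 N or contact force between the fingers and cube2 above 1 N or contact force between the fingers and cube3 above 1 N or contact force between the fingers and drum1 above 1 N or contact force between the fingers and drum2 above 1 N or contact force between the fingers and drum3 above 1 N).
It fails at once if the tin is shoved more than 60 mm or tipped (distance of tin from where it was at the start of the episode above 0.06 m or angle between tin's own z axis and vertical above 0.25 rad).
It fails at once if the stick is pressed on the tin with more than 40 N (contact force between stick and tin above 40 N).
It fails at once if the stick is forced against its stand with more than 40 N (contact force between stick and rack above 40 N).
It also fails if it takes over 72 s, if anything falls off the work surface, if the arm or the gripper's body presses on something with over 40 N, if the wrist force passes 120 N, or if a joint passes its speed limit or range.

ROBOT

A 6-joint arm with a two-finger parallel gripper is mounted at the origin on the work surface. World frame = base frame: x ahead of the robot, y to its left, z up, the work surface at z = 0. Lengths are in m, angles in rad, forces in N, time in s.
With the tool pointing down it reaches from about 0.35 to 0.775 m from the base axis. Payload 7.3 kg.
Tool frame: the origin (TCP) lies midway between the tips of the shut fingers; the grasp point (between the pads) lies 19 mm behind it; z points along the fingers, y is the direction in which the jaws open and shut (so a half turn about z gives the same grasp; the last joint's range is limited). The gripper opens to 92 mm and grips with 3 to 60 N. Pads are 19 mm wide; open, the fingers measure 130 mm over their backs; the gripper's body (75 mm by 190 mm) begins 47 mm behind the grasp point.
Start: joints at [-1.313, 0.342, 1.524, -0, 1.275, -0.146], TCP at [0.206, -0.483, 0.227] pointing down, gripper open.
Joint ranges: [-2.53, 2.53], [-0.77, 2.02], [0.04, 2.7], [-1, 4.14], [0.28, 2.66], [-3.11, 3.11]. Speed limits (rad/s): [2.57, 2.57, 3.14, 3.14, 3.14, 3.14].

INTERFACE

Orientations are given as [roll, pitch, yaw] about the fixed x, y, z axes, in that order (R = Rz(yaw) Ry(pitch) Rx(roll)).
In Python, from cell import robot gives the robot as it stands.
- The arm moves only by the tool step_arm, never from a script. Its argument "moves" is a list that holds one entry, the list of rows, each a list of 4 numbers: the shift along the tool's x, y, z in m, then the turn about the tool's z in rad. In form: [[[dx, dy, dz, roll], ...]]. A call has 1 to 8 rows; each row shifts and turns the commanded pose from where the row before left it, along the tool's axes as they then stand; what a row does not reach is not made up. A row lasts 1/12 s, in which the tool goes at most 41.7 mm and 7.16 degrees, less where a joint would pass 70% of its speed; a pose out of reach is approached as far as the arm can. A call with a gripper value outside its range is refused whole. "hand" is the opening, from 0 (shut) to 1 (fully open), set as the call begins (left out, the last holds). The fingers move at their own pace and stop on an object; "force" is the grip in N (left out, the last holds). Time passes only in rows, so rows that do not move let the fingers close. It gives the time, the measured TCP pose, the force and the opening at its end, in the units of the state.
- robot.observe(): the state, without advancing time (a new reading comes with each control period).
- robot.read_camera(name): name is "scene" or "top"; returns a dict with "frame" (384x512x3 uint8, red, green, blue), "fovy" (degrees; the focal length in pixels is half the picture's height over the tangent of half this angle, whatever the lens; pixels are square), "cx", "cy" (the principal point, pixels), "R" (3x3) and "t" (3): a world point X has camera coordinates R X + t. Camera axes: x right, y down, z forward; pixel columns grow to the right and rows downward; lengths in m; the calibration is good to about 2 mm. A picture is of the moment at which its call begins. There is no depth.
- robot.hand_in(): hands the job in, once; it reports no verdict.
The state is a dict: "time": time; "qpos": joint angles; "qvel": joint speeds; "joint_efforts": joint torques, N m; "tool_pos": TCP position; "tool_rot": TCP orientation; "contact_force": force on the tool from outside, world axes, zero at the start; "torque": the same for the moment, N m; "opening": finger opening in m.
Only numpy, scipy, OpenCV 4.12 (cv2) and the standard library are available. Lean on these libraries where they do the work, as an engineer would, in place of code of your own. Each camera call takes 0.05 s, during which the arm holds its last target.

## Working session

There is one attempt and no reset: what is moved stays moved. The work goes in short steps, Python scripts to look and compute and a tool call to move; the robot and the scene stay as the last step left them, time stands still between calls to the robot, and variables do not carry over. Pictures are saved under pics/ and viewed, and the job is handed in when it is done.

Besides the shell and the picture viewer there is one more tool, called after "Call:" as name(argument=value, ...), one argument or row to a line, values as JSON. step_arm: Moves the arm, as the interface text tells. Its arguments: {"type":"object","properties":{"moves":{"type":"array","items":{"type":"array","items":{"type":"array","items":{"type":"number"}}}},"hand":{"type":"number"},"force":{"type":"number"}},"required":["moves"]}

```bash
ls; mkdir -p pics; cat > h.py <<'E'
import numpy as np, cv2
from cell import robot
def snap(n):
    d=robot.read_camera(n); return d
def save(img,fn): cv2.imwrite('pics/'+fn,cv2.cvtColor(img,cv2.COLOR_RGB2BGR))
def K(d):
    h=d['frame'].shape[0]; f=h/2/np.tan(np.radians(d['fovy'])/2); return f,d['cx'],d['cy']
def ray(d,u,v):
    f,cx,cy=K(d); R=np.array(d['R']);t=np.array(d['t'])
    c=-R.T@t; r=R.T@np.array([(u-cx)/f,(v-cy)/f,1]); return c,r
def atz(d,u,v,z):
    c,r=ray(d,u,v); return c+r*(z-c[2])/r[2]
def proj(d,X):
    f,cx,cy=K(d); p=np.array(d['R'])@np.array(X)+np.array(d['t']); return cx+f*p[0]/p[2],cy+f*p[1]/p[2]
def tri(d1,p1,d2,p2):
    c1,r1=ray(d1,*p1);c2,r2=ray(d2,*p2)
    A=np.stack([r1,-r2],1);s=np.linalg.lstsq(A,c2-c1,rcond=None)[0]
    a=c1+r1*s[0];b=c2+r2*s[1]; return (a+b)/2,np.linalg.norm(a-b)
E
python3 - <<'E'
from h import *
import pickle
for n in('scene','top'):
    d=snap(n);pickle.dump(d,open(n+'0.pkl','wb'));save(cv2.resize(d['frame'],(768,576),interpolation=cv2.INTER_CUBIC),n+'0.png')
    print(n,d['fovy'],d['cx'],d['cy'],-np.array(d['R']).T@d['t'])
print(robot.observe())
E
```

```text
pics
scene 45.1767598797741 253.0930457125254 192.35574993502198 [ 1.3809704  -0.54410022  1.1842119 ]
top 47.61483656866462 254.58296933751814 193.68674760429096 [0.38677143 0.00770136 1.38562808]
{'time': 0.1, 'qpos': array([-1.31300183e+00,  3.42630773e-01,  1.52493070e+00,  2.30218376e-05,
        1.27538276e+00, -1.45993581e-01]), 'qvel': array([ 0.00049533, -0.00062262, -0.00099205, -0.00066776,  0.0004795 ,
        0.00038681]), 'joint_efforts': array([ 1.95542663e-03, -4.32005382e+01, -2.44695193e+01,  7.19852443e-02,
        5.26125426e-02, -4.46739375e-05]), 'tool_pos': array([ 0.20621186, -0.48241304,  0.2261228 ]), 'tool_rot': array([-3.14025866e+00, -2.18402387e-04,  4.03781212e-01]), 'contact_force': array([-0.75919054, -0.26110552, -0.28256946]), 'torque': array([-0.00370912,  0.02755927, -0.00202477]), 'opening': 0.09203777625770634}
```

View pics/scene0.png

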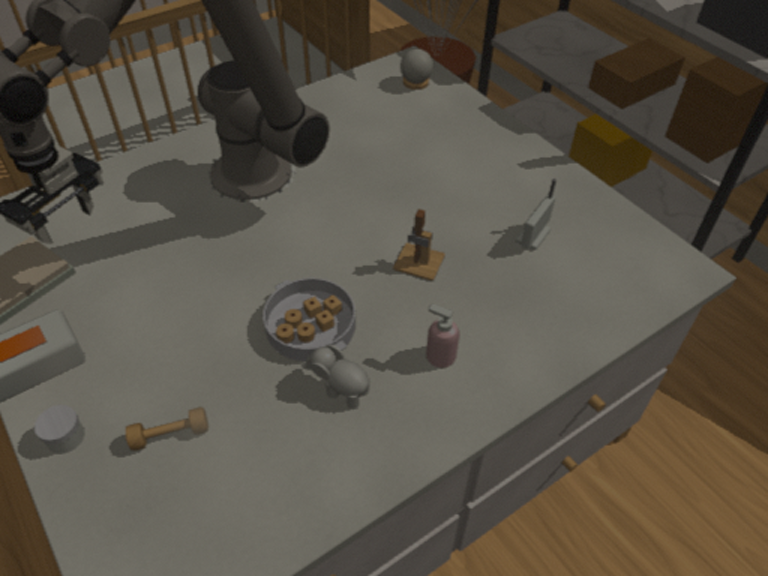

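View pics/top0.png

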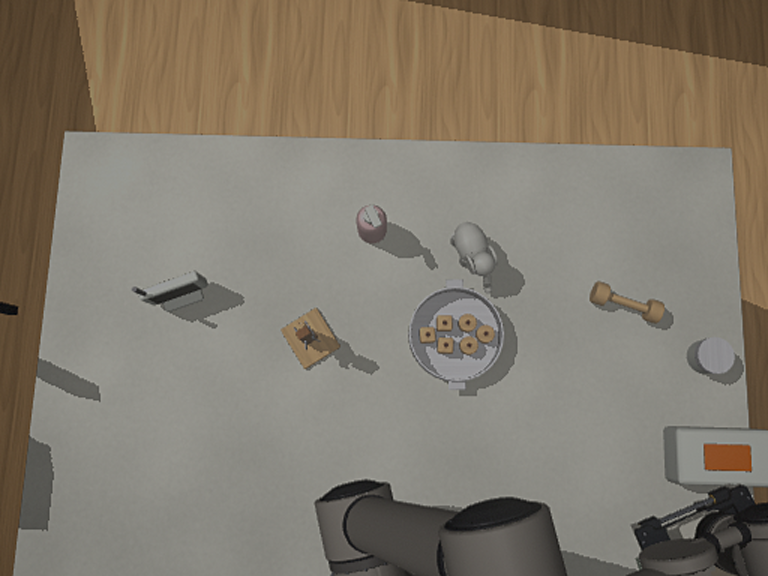

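```bash
python3 - <<'E'
from h import *
import pickle
for n,boxes in(('top',{'rack':(175,190,75,75*3//4),'tin':(262,180,88,88)}),('scene',{'rack':(250,130,60,60),'tin':(165,178,80,70)})):
    d=pickle.load(open(n+'0.pkl','rb'))
    for k,(x,y,w,h) in boxes.items():
        s=int(min(800/w,600/h)); c=d['frame'][y:y+h,x:x+w]
        c=np.clip(c.astype(float)*1.6,0,255).astype(np.uint8)
        save(cv2.resize(c,None,fx=s,fy=s,interpolation=cv2.INTER_CUBIC),f'{n}_{k}.png');print(n,k,x,y,s)
E
```

```text
top rack 175 190 10
top tin 262 180 6
scene rack 250 130 10
scene tin 165 178 8
```

View pics/top_rack.png

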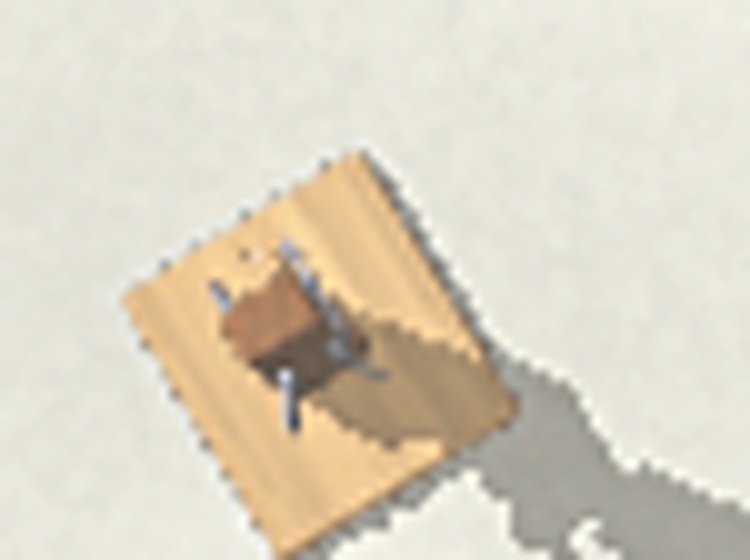

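View pics/top_tin.png

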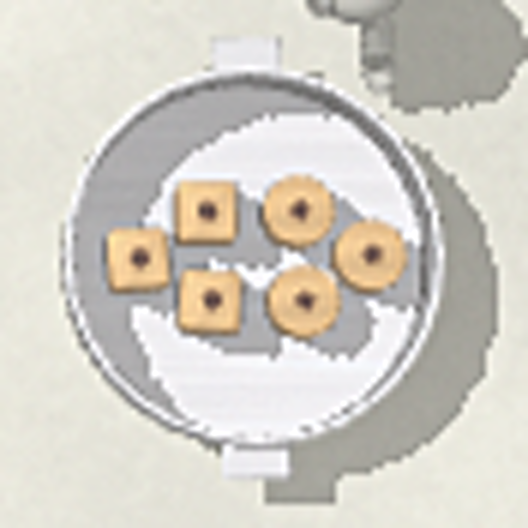

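View pics/scene_rack.png

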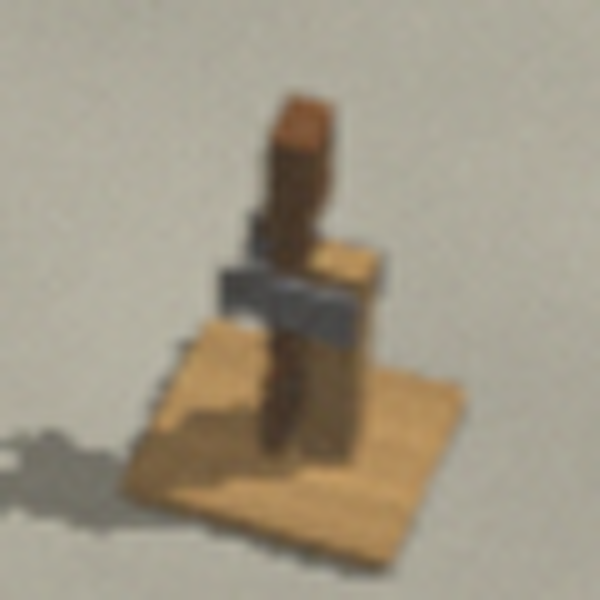

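View pics/scene_tin.png

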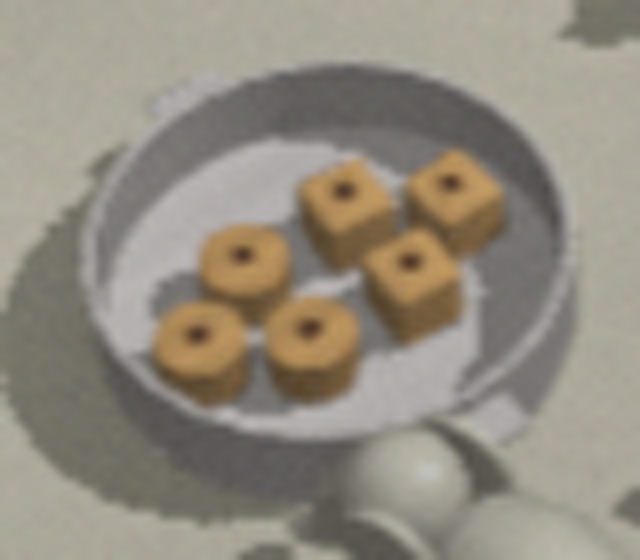

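```bash
cat > fit.py <<'E'
from h import *
import pickle
T=pickle.load(open('top0.pkl','rb'));S=pickle.load(open('scene0.pkl','rb'))
def px(o,s,u,v): return (o[0]+(u+.5)/s-.5,o[1]+(v+.5)/s-.5)
tr=lambda u,v:px((175,190),10,u,v); sr=lambda u,v:px((250,130),10,u,v)
tt=lambda u,v:px((262,180),6,u,v); st=lambda u,v:px((165,178),8,u,v)
E
python3 - <<'E'
from fit import *
P=[atz(T,*tr(*c),0.010) for c in((125,293),(362,150),(518,405),(285,558))]
for p in P: print(p.round(4))
print('edges',[np.linalg.norm(P[i]-P[(i+1)%4]).round(4) for i in range(4)])
c=sum(P)/4; print('c',c)
for a,b in((1,2),(0,3)): e=P[a]-P[b];print(np.degrees(np.arctan2(e[1],e[0])))
for a,b in((0,1),(3,2)): e=P[a]-P[b];print(np.degrees(np.arctan2(e[1],e[0]))-90)
# stick top
tc=[(222,328),(286,263),(327,322),(252,362)]
Q=[atz(T,*tr(*c),0.157) for c in tc];print('top4',[q.round(4)[:2] for q in Q])
c2=[(302,95),(335,100),(330,150),(272,145)]
print('scene base',[atz(S,*sr(*c),0.010).round(4)[:2] for c in((215,322),(468,385),(390,568),(122,490))])
print('tri stick top',tri(T,tr(274,316),S,sr(302,123)))
# tin
print('tin holes')
A={}
for n,t,s,z in(('c1',(140,258),(451,183),.037),('c2',(207,211),(410,261),.037),('c3',(212,300),(345,190),.037),('d1',(300,210),(311,327),.031),('d2',(372,255),(199,333),.031),('d3',(305,300),(242,256),.031)):
    print(n,atz(T,*tt(*t),z).round(4),tri(T,tt(*t),S,st(*s)))
ea=atz(T,*tt(246,52),.032);eb=atz(T,*tt(256,462),.032);print(ea,eb,(ea+eb)/2,np.degrees(np.arctan2(*(ea-eb)[[1,0]])))
# ellipse rim extents: left 62,right 444,top 68,bottom 447
for p in((62,256),(444,256)): print(atz(T,*tt(*p),.045))
for p in((250,68),(250,447)): print(atz(T,*tt(*p),.045))
E
```

```text
[0.5331 0.2329 0.01  ]
[0.581  0.1597 0.01  ]
[0.501  0.1066 0.01  ]
[0.4509 0.178  0.01  ]
edges [np.float64(0.0875), np.float64(0.096), np.float64(0.0872), np.float64(0.0988)]
c [0.51649742 0.16930517 0.01      ]
33.533327928047875
33.72873804734705
33.2101696640929
35.08608735018731
top4 [array([0.5083, 0.1808]), array([0.5273, 0.1636]), array([0.5108, 0.1511]), array([0.4989, 0.1718])]
scene base [array([0.4552, 0.1837]), array([0.5315, 0.2391]), array([0.5851, 0.1628]), array([0.5035, 0.1083])]
tri stick top (array([0.51303265, 0.16783806, 0.15794456]), np.float64(0.00399936264148443))
tin holes
c1 [ 0.5271 -0.0764  0.037 ] (array([ 0.52781488, -0.07469768,  0.03825191]), np.float64(0.0036497859419626537))
c2 [ 0.5525 -0.1107  0.037 ] (array([ 0.5530849 , -0.10939459,  0.03796598]), np.float64(0.002868378302693686))
c3 [ 0.5063 -0.1139  0.037 ] (array([ 0.50702372, -0.11219679,  0.03874093]), np.float64(0.0035000387077284245))
d1 [ 0.5551 -0.1597  0.031 ] (array([ 0.55576615, -0.15777383,  0.03315043]), np.float64(0.0038373558534051046))
d2 [ 0.5326 -0.1973  0.031 ] (array([ 0.53323073, -0.19543594,  0.03289738]), np.float64(0.003533927929650352))
d3 [ 0.5082 -0.1626  0.031 ] (array([ 0.50870907, -0.16131143,  0.03234801]), np.float64(0.0025890489043475743))
[ 0.63795247 -0.13065065  0.032     ] [ 0.42428109 -0.13790314  0.032     ] [ 0.53111678 -0.1342769   0.032     ] 1.9439999861356856
[ 0.52613561 -0.03571408  0.045     ]
[ 0.53162359 -0.23218806  0.045     ]
[ 0.62712186 -0.1314888   0.045     ]
[ 0.43138777 -0.13338593  0.045     ]
```

```bash
cat > ov.py <<'E'
from fit import *
def box(c,yaw,x0,x1,y0,y1,z0,z1):
    R=np.array([[np.cos(yaw),-np.sin(yaw)],[np.sin(yaw),np.cos(yaw)]])
    V=[]
    for z in(z0,z1):
        for a,b in((x0,y0),(x1,y0),(x1,y1),(x0,y1)): V.append([*(c+R@[a,b]),z])
    return np.array(V)
E4=[(i,(i+1)%4) for i in range(4)]+[(i+4,(i+1)%4+4) for i in range(4)]+[(i,i+4) for i in range(4)]
def overlay(d,crop,s,boxes,fn):
    x,y,w,h=crop
    img=cv2.resize(np.clip(d['frame'][y:y+h,x:x+w]*1.6,0,255).astype(np.uint8),None,fx=s,fy=s,interpolation=cv2.INTER_CUBIC)
    for V,col in boxes:
        p=[tuple(int(round(q)) for q in (((np.array(proj(d,X))-[x,y])+.5)*s-.5)) for X in V]
        for a,b in E4: cv2.line(img,p[a],p[b],col,1)
    return img
E
python3 - <<'E'
from ov import *
c=np.array([0.5135,0.1690]);yaw=np.radians(34)
B=[(box(c,yaw,-50,50,-45,45,0,10),(255,0,0)),(box(c,yaw,8,24,-8,8,10,100),(0,0,255)),(box(c,yaw,-9,9,-13,13,111,157),(0,255,0))]
B=[( (lambda V:V)(box(c,yaw,*[k/1000 for k in a])),col) for a,col in(((-50,50,-45,45,0,10),(255,0,0)),((8,24,-8,8,10,100),(0,0,255)),((-9,9,-13,13,111,157),(0,255,0)))]
a=overlay(T,(175,190,75,60),6,B,'');b=overlay(S,(250,130,60,60),6,B,'')
save(np.hstack([a,b]),'ov1.png')
E
```

```text
(no output)
```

View pics/ov1.png

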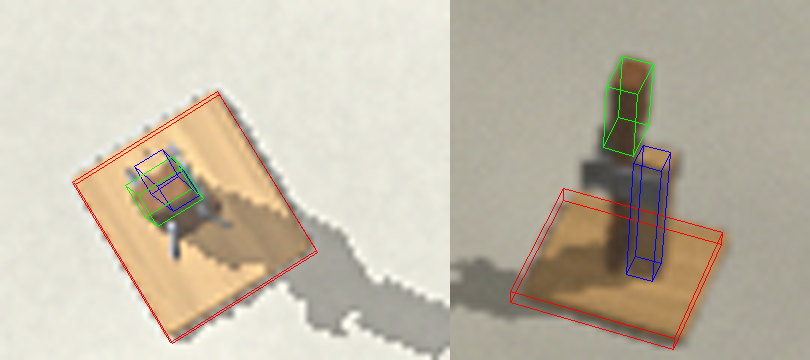

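Call:
step_arm(
  moves=[
    [[0,0,0,-0.11],[0,0,0,-0.11],[0,0,0,-0.11],[0,0,0,-0.11],[0,0,0,-0.11],[0,0,0,-0.11],[0,0,0,-0.11],[0,0,0,-0.11]],
  ],
)

```text
time: 0.77
tool_pos: [0.2062, -0.4825, 0.2263]
tool_rot: [-3.141, -0.001, 1.289]
contact_force: [-0.0, -0.7, -0.6]
opening: 0.0914
```

Call:
step_arm(
  moves=[
    [[0,0,0,-0.11],[0,0,0,-0.11],[0,0,0,-0.11],[0,0,0,-0.11],[0,0,0,-0.11],[0,0,0,-0.11],[0,0,0,-0.11],[0,0,0,-0.11]],
  ],
)

```text
time: 1.43
tool_pos: [0.2063, -0.4825, 0.2263]
tool_rot: [3.141, -0.001, 2.169]
contact_force: [0.1, 0.8, -1.0]
opening: 0.0923
```

Call:
step_arm(
  moves=[
    [[0,0,0,0],[0,0,0,0]],
  ],
)

```text
time: 1.6
tool_pos: [0.2063, -0.4826, 0.2264]
tool_rot: [3.141, -0.001, 2.161]
contact_force: [-0.1, -0.1, 0.4]
opening: 0.0917
```

```bash
cat > g.py <<'E'
import sys
from h import *
s=robot.observe();p=s['tool_pos'];y=s['tool_rot'][2]
print('t',round(s['time'],2),'pos',p.round(4),'yaw',np.degrees(y).round(2),'rot',s['tool_rot'].round(4),'F',s['contact_force'].round(2),'op',round(s['opening'],4),'q',s['qpos'].round(2))
if len(sys.argv)>3:
    g=np.array([float(a) for a in sys.argv[1:4]]);d=g-p
    print('tool shift',round(d[0]*np.cos(y)+d[1]*np.sin(y),4),round(d[0]*np.sin(y)-d[1]*np.cos(y),4),round(-d[2],4))
E
python3 g.py .514 .169 .226
```

```text
t 1.6 pos [ 0.2063 -0.4826  0.2264] yaw 123.79 rot [ 3.1413e+00 -6.0000e-04  2.1605e+00] F [-0.14 -0.15  0.36] op 0.0917 q [-1.31  0.34  1.52  0.    1.28 -1.9 ]
tool shift 0.3704 0.6181 0.0004
```

Call:
step_arm(
  moves=[
    [[0.0154,0.0257,0,0],[0.0154,0.0257,0,0],[0.0154,0.0257,0,0],[0.0154,0.0257,0,0],[0.0154,0.0257,0,0],[0.0154,0.0257,0,0],[0.0154,0.0257,0,0],[0.0154,0.0257,0,0]],
  ],
)

```text
time: 2.27
tool_pos: [0.3082, -0.2643, 0.2267]
tool_rot: [3.142, 0.0, 2.16]
contact_force: [0.7, -0.5, 1.3]
opening: 0.0916
```

Call:
step_arm(
  moves=[
    [[0.0154,0.0257,0,0],[0.0154,0.0257,0,0],[0.0154,0.0257,0,0],[0.0154,0.0257,0,0],[0.0154,0.0257,0,0],[0.0154,0.0257,0,0],[0.0154,0.0257,0,0],[0.0154,0.0257,0,0]],
  ],
)

```text
time: 2.93
tool_pos: [0.4099, -0.0472, 0.2268]
tool_rot: [3.141, 0.0, 2.16]
contact_force: [0.7, -0.0, 0.1]
opening: 0.0919
```

Call:
step_arm(
  moves=[
    [[0.0154,0.0257,0,0],[0.0154,0.0257,0,0],[0.0154,0.0257,0,0],[0.0154,0.0257,0,0],[0.0154,0.0257,0,0],[0.0154,0.0257,0,0],[0.0154,0.0257,0,0],[0.0154,0.0257,0,0]],
  ],
)

```text
time: 3.6
tool_pos: [0.5115, 0.1699, 0.2265]
tool_rot: [-3.141, 0.0, 2.16]
contact_force: [0.8, -0.6, 0.9]
opening: 0.0919
```

Call:
step_arm(
  moves=[
    [[0,0,0,0],[0,0,0,0],[0,0,0,0]],
  ],
)

```text
time: 3.85
tool_pos: [0.5108, 0.168, 0.2263]
tool_rot: [-3.14, -0.0, 2.162]
contact_force: [-0.3, 0.5, -0.3]
opening: 0.0918
```

```bash
python3 g.py .514 .169 .115
python3 - <<'E'
from h import *
d=snap('scene');x,y,w,h=215,80,110,110
save(cv2.resize(np.clip(d['frame'][y:y+h,x:x+w]*1.6,0,255).astype(np.uint8),None,fx=5,fy=5,interpolation=cv2.INTER_CUBIC),'s1.png')
E
```

```text
t 3.85 pos [0.5108 0.168  0.2263] yaw 123.89 rot [-3.1404 -0.      2.1624] F [-0.27  0.48 -0.3 ] op 0.0918 q [ 0.18  0.37  1.49 -0.    1.29 -0.42]
tool shift -0.001 0.0032 0.1113
```

View pics/s1.png

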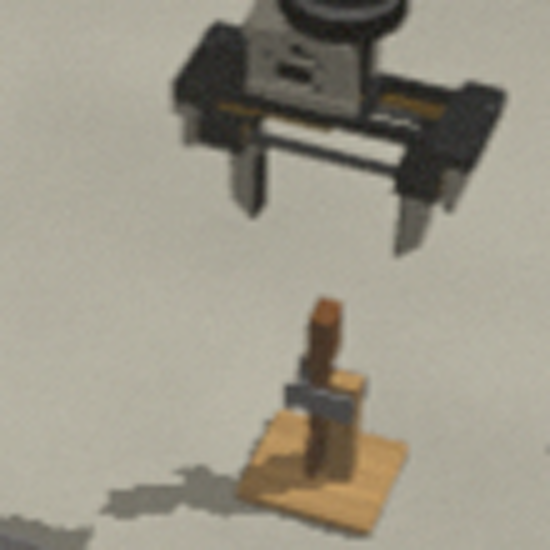

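Call:
step_arm(
  moves=[
    [[-0.0005,0.0016,0.016,0],[-0.0005,0.0016,0.016,0],[0,0,0.016,0],[0,0,0.016,0],[0,0,0.016,0],[0,0,0.016,0],[0,0,0.015,0],[0,0,0,0]],
  ],
)

```text
time: 4.57
tool_pos: [0.5125, 0.1678, 0.1133]
tool_rot: [-3.137, -0.002, 2.161]
contact_force: [-1.3, -0.1, 0.3]
opening: 0.0916
```

Call:
step_arm(
  moves=[
    [[0,0,0,0],[0,0,0,0]],
  ],
)

```text
time: 4.73
tool_pos: [0.515, 0.1688, 0.1168]
tool_rot: [3.14, 0.001, 2.162]
contact_force: [0.2, -0.9, 0.1]
opening: 0.0916
```

```bash
python3 g.py .514 .169 .115
python3 - <<'E'
from h import *
im=[]
for n,(x,y,w,h) in(('scene',(215,80,110,110)),('top',(150,160,110,110))):
    d=snap(n);im.append(cv2.resize(np.clip(d['frame'][y:y+h,x:x+w]*1.8,0,255).astype(np.uint8),(400,400),interpolation=cv2.INTER_CUBIC))
save(np.hstack(im),'s2.png')
E
```

```text
t 4.73 pos [0.515  0.1688 0.1168] yaw 123.9 rot [3.1404e+00 7.0000e-04 2.1625e+00] F [ 0.15 -0.87  0.14] op 0.0916 q [ 0.18  0.48  1.63 -0.    1.03 -0.42]
tool shift 0.0007 -0.0007 0.0018
```

View pics/s2.png

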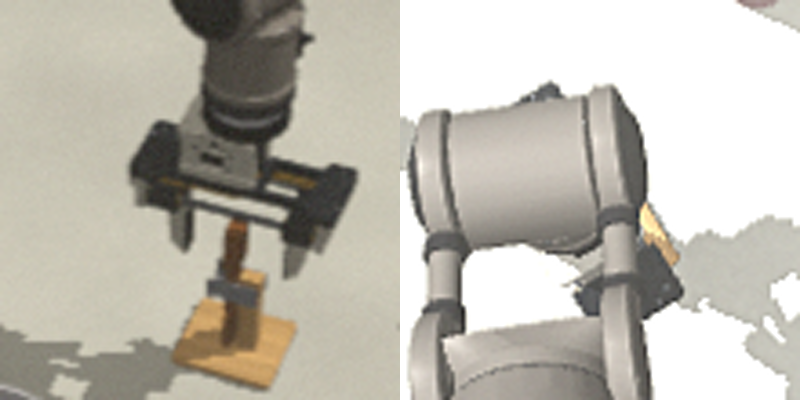

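Call:
step_arm(
  moves=[
    [[0,0,0.001,0],[0,0,0,0],[0,0,0,0],[0,0,0,0],[0,0,0,0],[0,0,0,0],[0,0,0,0],[0,0,0,0]],
  ],
  hand=0,
  force=5,
)

```text
time: 5.5
tool_pos: [0.5144, 0.1694, 0.1147]
tool_rot: [-3.141, 0.0, 2.164]
contact_force: [0.4, 0.2, 0.3]
opening: 0.0426
```

Call:
step_arm(
  moves=[
    [[0,0,0,0],[0,0,0,0],[0,0,0,0],[0,0,0,0],[0,0,0,0],[0,0,0,0]],
  ],
)

```text
time: 6.0
tool_pos: [0.5128, 0.1683, 0.1146]
tool_rot: [-3.137, -0.0, 2.164]
contact_force: [-5.4, -5.0, 5.7]
opening: 0.0183
```

```bash
python3 g.py .514 .169 .115
```

```text
t 6.0 pos [0.5128 0.1683 0.1146] yaw 123.99 rot [-3.1372e+00 -4.0000e-04  2.1641e+00] F [-5.41 -4.96  5.67] op 0.0183 q [ 0.18  0.49  1.63 -0.    1.03 -0.42]
tool shift -0.0001 0.0014 -0.0004
```

Call:
step_arm(
  moves=[
    [[0,0,0,0],[0,0,0,0],[0,0,0,0]],
  ],
)

```text
time: 6.25
tool_pos: [0.5128, 0.1683, 0.1146]
tool_rot: [-3.137, -0.0, 2.164]
contact_force: [-5.6, -5.4, 4.4]
opening: 0.0187
```

```bash
python3 g.py .514 .169 .115
```

```text
t 6.25 pos [0.5128 0.1683 0.1146] yaw 123.99 rot [-3.1371e+00 -4.0000e-04  2.1641e+00] F [-5.57 -5.39  4.41] op 0.0187 q [ 0.18  0.49  1.63 -0.    1.03 -0.42]
tool shift -0.0001 0.0014 -0.0004
```

Call:
step_arm(
  moves=[
    [[0,-0.001,0,0],[0,-0.0008,0,0],[0,0,0,0],[0,0,0,0]],
  ],
)

```text
time: 6.58
tool_pos: [0.5124, 0.1681, 0.1146]
tool_rot: [-3.14, -0.0, 2.164]
contact_force: [-3.8, -3.0, 2.3]
opening: 0.0178
```

```bash
python3 g.py .514 .169 .115
```

```text
t 6.58 pos [0.5124 0.1681 0.1146] yaw 123.98 rot [-3.1402e+00 -2.0000e-04  2.1638e+00] F [-3.84 -3.05  2.32] op 0.0178 q [ 0.18  0.48  1.64 -0.    1.02 -0.42]
tool shift -0.0001 0.0018 -0.0004
```

Call:
step_arm(
  moves=[
    [[0,-0.001,0,0],[0,-0.0003,0,0],[0,0,0,0],[0,0,0,0]],
  ],
)

```text
time: 6.92
tool_pos: [0.5122, 0.1679, 0.1147]
tool_rot: [3.141, 0.0, 2.164]
contact_force: [0.0, -0.7, -1.8]
opening: 0.0183
```

```bash
python3 g.py .514 .169 .115
```

```text
t 6.92 pos [0.5122 0.1679 0.1147] yaw 123.98 rot [3.1408e+00 2.0000e-04 2.1638e+00] F [ 0.03 -0.69 -1.77] op 0.0183 q [ 0.17  0.48  1.64  0.    1.02 -0.42]
tool shift -0.0 0.0021 -0.0003
```

Call:
step_arm(
  moves=[
    [[0,0,0,0],[0,0,0,0],[0,0,0,0],[0,0,0,0]],
  ],
  force=40,
)

```text
time: 7.25
tool_pos: [0.512, 0.1677, 0.1147]
tool_rot: [3.141, 0.0, 2.164]
contact_force: [0.1, 1.2, -0.5]
opening: 0.018
```

Call:
step_arm(
  moves=[
    [[0,0,-0.001,0],[0,0,-0.001,0],[0,-0.003,0,0],[0,-0.003,0,0],[0,-0.003,0,0],[0,-0.003,0,0]],
  ],
)

```text
time: 7.75
tool_pos: [0.5014, 0.1606, 0.1167]
tool_rot: [-3.141, -0.0, 2.164]
contact_force: [-0.4, 0.8, -0.4]
opening: 0.018
```

```bash
python3 g.py .514 .169 .115
```

```text
t 7.75 pos [0.5014 0.1606 0.1167] yaw 123.98 rot [-3.1411 -0.      2.1638] F [-0.4   0.83 -0.42] op 0.018 q [ 0.16  0.46  1.67 -0.    1.01 -0.43]
tool shift -0.0001 0.0151 0.0017
```

Call:
step_arm(
  moves=[
    [[0,-0.006,0,0],[0,-0.006,0,0],[0,-0.01,0,0],[0,-0.012,0,0],[0,-0.012,0,0],[0,-0.012,0,0],[0,-0.012,-0.01,0],[0,0,-0.02,0]],
  ],
)

```text
time: 8.42
tool_pos: [0.4398, 0.1205, 0.145]
tool_rot: [-3.135, -0.003, 2.163]
contact_force: [-0.6, 0.5, -1.0]
opening: 0.0177
```

Call:
step_arm(
  moves=[
    [[0,0,-0.03,0],[0,0,-0.02,0],[0,0,0,0],[0,0,0,0],[0,0,0,0]],
  ],
)

```text
time: 8.83
tool_pos: [0.443, 0.1216, 0.1959]
tool_rot: [-3.14, -0.001, 2.164]
contact_force: [0.2, -0.2, -0.6]
opening: 0.0177
```

```bash
python3 g.py .514 .169 .115
python3 - <<'E'
from h import *
im=[]
for n,(x,y,w,h) in(('scene',(195,80,110,110)),('top',(160,160,200,200))):
    d=snap(n);im.append(cv2.resize(np.clip(d['frame'][y:y+h,x:x+w]*1.8,0,255).astype(np.uint8),(400,400),interpolation=cv2.INTER_CUBIC))
save(np.hstack(im),'s3.png')
E
```

```text
t 8.83 pos [0.443  0.1216 0.1959] yaw 123.97 rot [-3.1402e+00 -6.0000e-04  2.1637e+00] F [ 0.19 -0.19 -0.59] op 0.0177 q [ 0.1   0.25  1.74 -0.    1.15 -0.49]
tool shift -0.0004 0.0854 0.0809
```

View pics/s3.png

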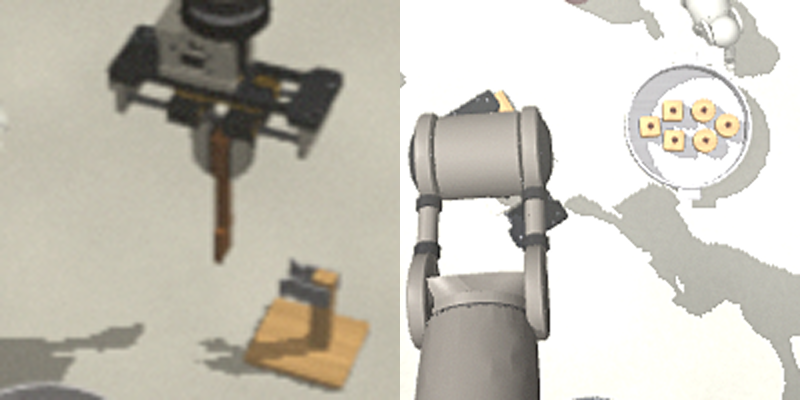

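Call:
step_arm(
  moves=[
    [[0,0,0,-0.112],[0,0,0,-0.112],[0,0,0,-0.112],[0,0,0,-0.112],[0,0,0,-0.112],[0,0,0,-0.112],[0,0,0,-0.112],[0,0,0,-0.112]],
  ],
)

```text
time: 9.6
tool_pos: [0.4432, 0.1217, 0.1955]
tool_rot: [-3.141, -0.003, 3.065]
contact_force: [0.2, 0.2, -0.8]
opening: 0.0182
```

Call:
step_arm(
  moves=[
    [[0,0,0,-0.112],[0,0,0,0],[0,0,0,0]],
  ],
)

```text
time: 9.85
tool_pos: [0.4434, 0.1218, 0.1958]
tool_rot: [-3.141, -0.002, -3.115]
contact_force: [0.1, 0.9, -0.6]
opening: 0.0176
```

```bash
python3 g.py .488 -.081 .195
```

```text
t 9.85 pos [0.4434 0.1218 0.1958] yaw -178.46 rot [-3.1414e+00 -1.8000e-03 -3.1147e+00] F [ 0.08  0.86 -0.58] op 0.0176 q [ 0.1   0.25  1.74 -0.    1.15 -1.5 ]
tool shift -0.0391 -0.2039 0.0008
```

Call:
step_arm(
  moves=[
    [[-0.0049,-0.015,0,0],[-0.0049,-0.028,0,0],[-0.0049,-0.028,0,0],[-0.0049,-0.028,0,0],[-0.0049,-0.028,0,0],[-0.0049,-0.028,0,0],[-0.0049,-0.028,0,0],[-0.0049,-0.021,0,0]],
  ],
)

```text
time: 10.52
tool_pos: [0.4892, -0.083, 0.1962]
tool_rot: [-3.141, -0.001, -3.116]
contact_force: [-0.0, -0.3, -0.4]
opening: 0.0183
```

Call:
step_arm(
  moves=[
    [[0,0,0,0],[0,0,0,0],[0,0,0,0],[0,0,0,0]],
  ],
)

```text
time: 10.85
tool_pos: [0.4889, -0.0799, 0.1965]
tool_rot: [3.141, -0.001, -3.112]
contact_force: [-0.1, 0.3, -0.6]
opening: 0.0183
```

```bash
python3 g.py .488 -.081 .112
python3 - <<'E'
from h import *
im=[]
for n,(x,y,w,h) in(('scene',(155,120,110,110)),('top',(260,170,110,110))):
    d=snap(n);im.append(cv2.resize(np.clip(d['frame'][y:y+h,x:x+w]*1.6,0,255).astype(np.uint8),(400,400),interpolation=cv2.INTER_CUBIC))
save(np.hstack(im),'s4.png')
E
```

```text
t 10.85 pos [ 0.4889 -0.0799  0.1965] yaw -178.28 rot [ 3.1412e+00 -7.0000e-04 -3.1116e+00] F [-0.06  0.26 -0.65] op 0.0183 q [-0.32  0.32  1.65  0.    1.18 -1.92]
tool shift 0.0009 -0.001 0.0845
```

View pics/s4.png

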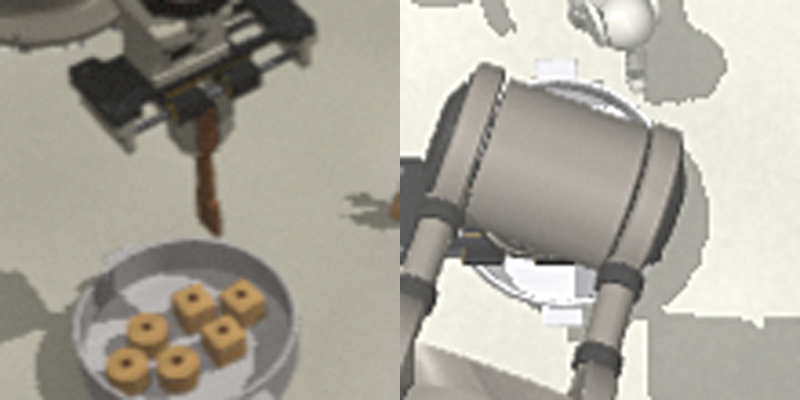

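```bash
python3 - <<'E'
from h import *
d=snap('scene')
x,y=155,120;s=400/110
for X in((.489,-.080,.0918),(.489,-.080,.2158),(.489,-.080,.2388),(.473,-.080,.0918),(.505,-.080,.0918),(.489,-.080,.134)): 
    q=proj(d,X);print(X,(np.array(q)-[x,y])*s)
c=d['frame'][140:190,195:230]
save(cv2.resize(np.clip(c*1.8,0,255).astype(np.uint8),None,fx=12,fy=12,interpolation=cv2.INTER_CUBIC),'s5.png')
E
```

```text
(0.489, -0.08, 0.0918) [206.28783316 228.24704924]
(0.489, -0.08, 0.2158) [196.95640647 126.89307296]
(0.489, -0.08, 0.2388) [195.08568639 106.57410939]
(0.473, -0.08, 0.0918) [196.87415229 217.25231098]
(0.505, -0.08, 0.0918) [215.81205528 239.37089449]
(0.489, -0.08, 0.134) [203.24718347 195.22080932]
```

View pics/s5.png

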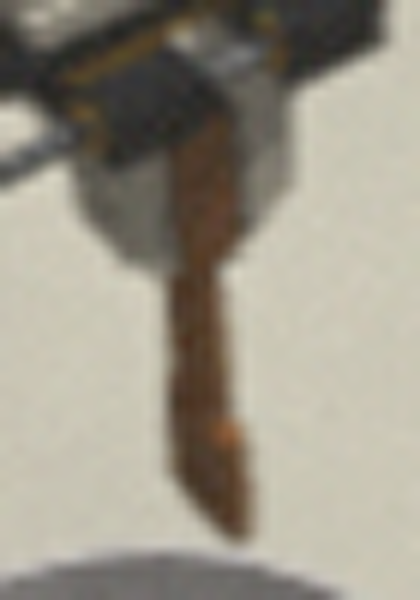

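Call:
step_arm(
  moves=[
    [[0,0,0.012,0],[0,0,0.015,0],[0,0,0.015,0],[0,0,0.015,0],[0,0,0.012,0],[0,0,0.008,0],[0,0,0.004,0],[0,0,0,0]],
  ],
)

```text
time: 11.67
tool_pos: [0.4889, -0.0805, 0.1152]
tool_rot: [3.141, -0.001, -3.111]
contact_force: [-0.6, 0.1, -0.6]
opening: 0.0174
```

Call:
step_arm(
  moves=[
    [[0,0,0,0],[0,0,0,0]],
  ],
)

```text
time: 11.83
tool_pos: [0.4897, -0.081, 0.1164]
tool_rot: [-3.141, 0.001, -3.111]
contact_force: [-0.3, 0.1, -0.2]
opening: 0.0177
```

```bash
python3 g.py .488 -.081 .112
python3 - <<'E'
from h import *
d=snap('scene');x,y,w,h=155,130,110,120
save(cv2.resize(np.clip(d['frame'][y:y+h,x:x+w]*1.6,0,255).astype(np.uint8),None,fx=5,fy=5,interpolation=cv2.INTER_CUBIC),'s6.png')
E
```

```text
t 11.83 pos [ 0.4897 -0.081   0.1164] yaw -178.27 rot [-3.1410e+00  1.4000e-03 -3.1113e+00] F [-0.27  0.09 -0.18] op 0.0177 q [-0.32  0.41  1.76 -0.    0.97 -1.92]
tool shift 0.0017 0.0 0.0044
```

View pics/s6.png

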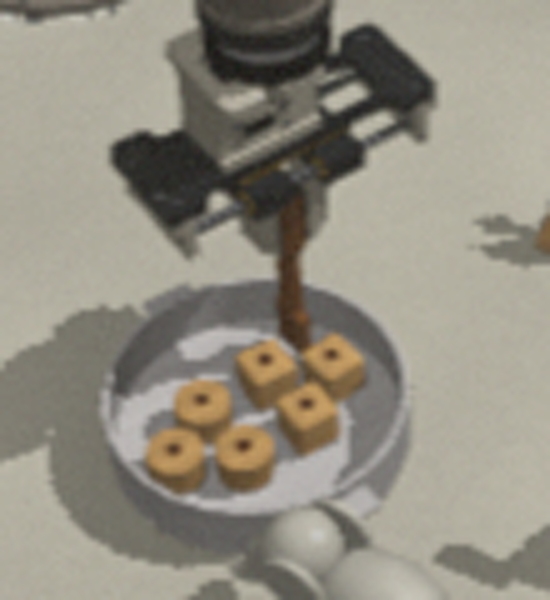

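Call:
step_arm(
  moves=[
    [[0,0,0.003,0],[0,0,0.001,0],[-0.002,-0.004,0,0],[-0.002,-0.004,0,0],[0,-0.005,0,0],[0,-0.006,0,0],[0,-0.006,0,0],[0,0,0,0]],
  ],
)

```text
time: 12.55
tool_pos: [0.4941, -0.1072, 0.1117]
tool_rot: [-3.141, 0.0, -3.113]
contact_force: [0.3, 0.9, -0.4]
opening: 0.0179
```

Call:
step_arm(
  moves=[
    [[0,-0.005,0,0],[0,-0.005,0,0],[0,-0.005,0,0],[0,-0.005,0,0],[0,-0.004,0,0],[0,0,0,0],[0,0,0,0]],
  ],
)

```text
time: 13.13
tool_pos: [0.4947, -0.13, 0.1117]
tool_rot: [-3.142, 0.0, -3.112]
contact_force: [0.2, 0.6, -1.1]
opening: 0.0176
```

```bash
python3 g.py .488 -.131 .112
python3 - <<'E'
from h import *
d=snap('scene');x,y,w,h=155,130,110,120
save(cv2.resize(np.clip(d['frame'][y:y+h,x:x+w]*1.6,0,255).astype(np.uint8),None,fx=5,fy=5,interpolation=cv2.INTER_CUBIC),'s7.png')
E
```

```text
t 13.13 pos [ 0.4947 -0.13    0.1117] yaw -178.3 rot [-3.1415  0.     -3.1119] F [ 0.19  0.65 -1.06] op 0.0176 q [-0.41  0.44  1.72 -0.    0.98 -2.01]
tool shift 0.0067 -0.0008 -0.0003
```

View pics/s7.png

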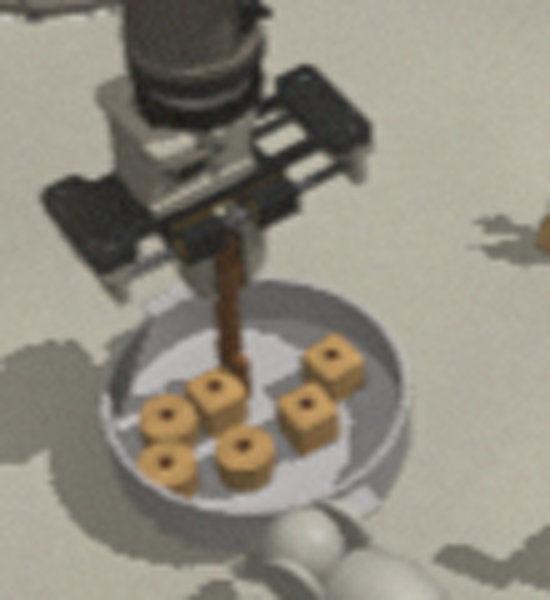

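```bash
python3 - <<'E'
from fit import *
f=lambda u,v:px((155,130),5,u,v)
off=np.array([0,0])
for n,p,z in(('c1',(332,355),.037),('c2',(306,403),.037),('c3',(214,386),.037),('d1',(242,444),.031),('d2',(167,466),.031),('d3',(167,415),.031)):
    print(n,atz(S,*f(*p),z).round(4)[:2])
for n,s,z in(('c1',(451,183),.037),('c2',(410,261),.037),('c3',(345,190),.037),('d1',(311,327),.031)): print('old',n,atz(S,*st(*s),z).round(4)[:2])
E
```

```text
c1 [ 0.5285 -0.0728]
c2 [ 0.5531 -0.1078]
c3 [ 0.5077 -0.1492]
d1 [ 0.5543 -0.1565]
d2 [ 0.5428 -0.2042]
d3 [ 0.5069 -0.184 ]
old c1 [ 0.5278 -0.0726]
old c2 [ 0.5531 -0.1078]
old c3 [ 0.5066 -0.11  ]
old d1 [ 0.5552 -0.1554]
```

Call:
step_arm(
  moves=[
    [[0,0.004,-0.002,0],[0,0.004,-0.01,0],[0,0,-0.02,0],[0,0,-0.025,0],[0,0,0,-0.1],[0,0,0,-0.1],[0,0,0,-0.1],[0,0,0,-0.1]],
  ],
)

```text
time: 13.85
tool_pos: [0.4946, -0.1212, 0.1698]
tool_rot: [-3.141, 0.001, -2.706]
contact_force: [0.2, -0.7, -1.2]
opening: 0.0176
```

Call:
step_arm(
  moves=[
    [[0,0,0,-0.1],[0,0,0,-0.1],[0,0,0,-0.1],[0,0,0,-0.05],[0,0,0,0],[0,0,0,0]],
  ],
)

```text
time: 14.35
tool_pos: [0.4946, -0.1213, 0.1694]
tool_rot: [-3.141, 0.0, -2.363]
contact_force: [-0.3, -0.2, -1.1]
opening: 0.0181
```

```bash
python3 g.py .5745 -.177 .167
```

```text
t 14.35 pos [ 0.4946 -0.1213  0.1694] yaw -135.37 rot [-3.1409e+00  3.0000e-04 -2.3626e+00] F [-0.27 -0.23 -1.12] op 0.0181 q [-0.39  0.37  1.65 -0.    1.12 -2.74]
tool shift -0.0178 -0.0957 0.0024
```

Call:
step_arm(
  moves=[
    [[-0.003,-0.01,0,0],[-0.003,-0.018,0,0],[-0.003,-0.02,0,0],[-0.003,-0.02,0,0],[-0.003,-0.018,0,0],[-0.0028,-0.0097,0,0],[0,0,0,0],[0,0,0,0]],
  ],
)

```text
time: 15.02
tool_pos: [0.5742, -0.177, 0.1685]
tool_rot: [3.141, -0.0, -2.363]
contact_force: [0.3, 1.4, -0.8]
opening: 0.0179
```

Call:
step_arm(
  moves=[
    [[0,0,0.005,0],[0,0,0.005,0],[0,0,0,0]],
  ],
)

```text
time: 15.27
tool_pos: [0.5733, -0.1765, 0.1575]
tool_rot: [3.139, -0.001, -2.361]
contact_force: [0.3, 0.1, -1.2]
opening: 0.0179
```

```bash
python3 g.py .5745 -.177 .112
python3 - <<'E'
from h import *
d=snap('scene');x,y,w,h=155,130,110,120
save(cv2.resize(np.clip(d['frame'][y:y+h,x:x+w]*1.6,0,255).astype(np.uint8),None,fx=5,fy=5,interpolation=cv2.INTER_CUBIC),'s8.png')
s=robot.observe();p=s['tool_pos'];print(((np.array(proj(d,(p[0],p[1],p[2]-.1047)))-[x,y])+.5)*5)
print(((np.array(proj(d,(p[0],p[1],.0075)))-[x,y])+.5)*5)
E
```

```text
t 15.27 pos [ 0.5733 -0.1765  0.1575] yaw -135.3 rot [ 3.1394e+00 -9.0000e-04 -2.3614e+00] F [ 0.26  0.14 -1.22] op 0.0179 q [-0.43  0.54  1.41 -0.    1.2  -2.78]
tool shift -0.0005 -0.0012 0.0455
[227.50134579 457.13456602]
[233.38742194 501.51649828]
```

View pics/s8.png

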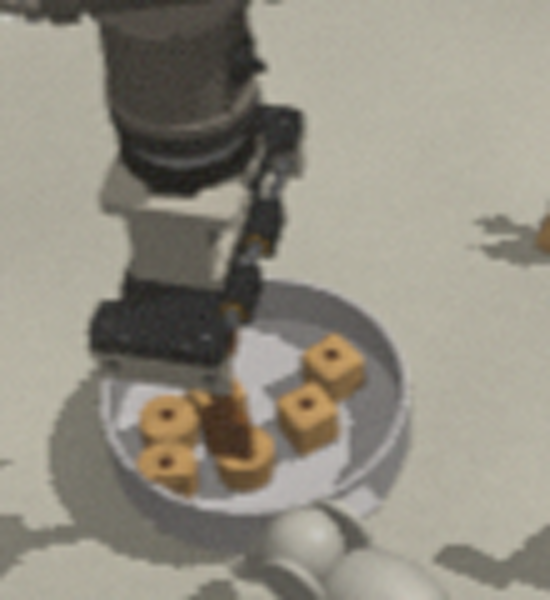

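Call:
step_arm(
  moves=[
    [[-0.0005,-0.002,0,0],[0,-0.0015,0.006,0],[0,0,0.01,0],[0,0,0.01,0],[0,0,0.008,0],[0,0,0,0],[0,0,0,0]],
  ],
)

```text
time: 15.9
tool_pos: [0.5768, -0.1792, 0.1237]
tool_rot: [3.14, -0.001, -2.361]
contact_force: [-0.6, 0.2, 0.0]
opening: 0.018
```

```bash
python3 g.py .5755 -.178 .112
python3 - <<'E'
from h import *
d=snap('scene');x,y,w,h=155,130,110,120
save(cv2.resize(np.clip(d['frame'][y:y+h,x:x+w]*1.6,0,255).astype(np.uint8),None,fx=5,fy=5,interpolation=cv2.INTER_CUBIC),'s9.png')
E
```

```text
t 15.9 pos [ 0.5768 -0.1792  0.1237] yaw -135.3 rot [ 3.1398e+00 -8.0000e-04 -2.3614e+00] F [-0.64  0.23  0.01] op 0.018 q [-0.43  0.58  1.44 -0.    1.13 -2.78]
tool shift 0.0001 0.0018 0.0117
```

View pics/s9.png

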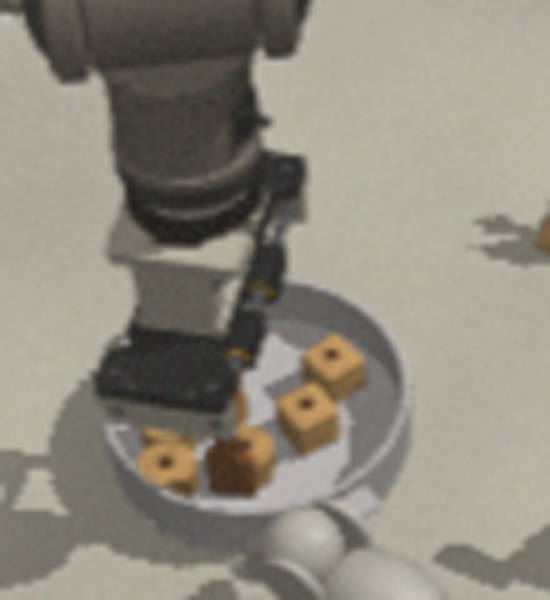

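Call:
step_arm(
  moves=[
    [[0,0,0.007,0],[0,0,0.0045,0],[0,0,0,0],[-0.0007,0.004,0,0],[-0.0007,0.005,0,0],[-0.0007,0.005,0,0],[-0.0007,0.005,0,0],[0,0,0,0]],
  ],
)

```text
time: 16.62
tool_pos: [0.5652, -0.1629, 0.1135]
tool_rot: [3.141, -0.0, -2.361]
contact_force: [0.3, 0.4, -0.6]
opening: 0.0179
```

Call:
step_arm(
  moves=[
    [[-0.0007,0.005,0,0],[-0.0007,0.005,0,0],[-0.0007,0.005,0,0],[-0.0007,0.005,0,0],[0,0,0,0],[0,0,0,0]],
  ],
)

```text
time: 17.12
tool_pos: [0.5536, -0.1475, 0.1133]
tool_rot: [3.142, -0.0, -2.361]
contact_force: [0.5, 0.0, -1.2]
opening: 0.0178
```

```bash
python3 g.py .5755 -.178 .112
python3 - <<'E'
from h import *
d=snap('scene');x,y,w,h=155,130,110,120
save(cv2.resize(np.clip(d['frame'][y:y+h,x:x+w]*1.6,0,255).astype(np.uint8),None,fx=5,fy=5,interpolation=cv2.INTER_CUBIC),'s10.png')
E
```

```text
t 17.12 pos [ 0.5536 -0.1475  0.1133] yaw -135.28 rot [ 3.1416e+00 -1.0000e-04 -2.3610e+00] F [ 0.46  0.04 -1.23] op 0.0178 q [-0.39  0.54  1.54 -0.    1.06 -2.75]
tool shift 0.006 -0.0371 0.0013
```

View pics/s10.png

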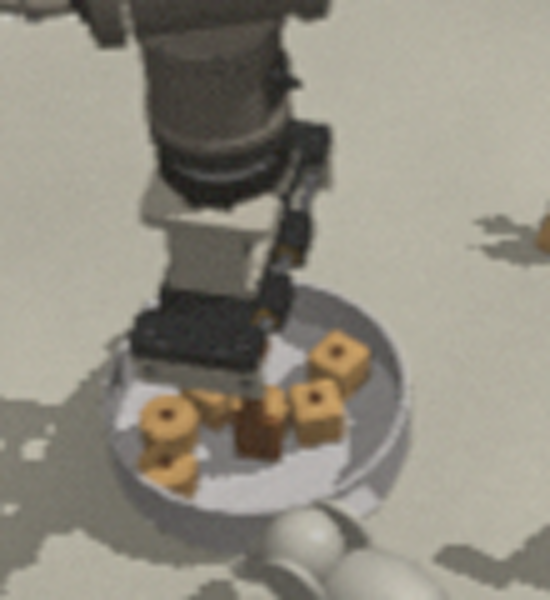

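Call:
step_arm(
  moves=[
    [[-0.0008,0.004,0,0],[-0.0008,0.004,0,0],[-0.0008,0.004,0,0],[-0.0008,0.004,0,0],[0,0,0,0],[0,0,0,0],[0,0,0,0]],
  ],
)

```text
time: 17.75
tool_pos: [0.5449, -0.1341, 0.1133]
tool_rot: [-3.141, 0.0, -2.361]
contact_force: [0.0, -0.5, -0.8]
opening: 0.0179
```

```bash
python3 g.py .5755 -.178 .112
python3 - <<'E'
from h import *
d=snap('scene');x,y,w,h=155,130,110,120
save(cv2.resize(np.clip(d['frame'][y:y+h,x:x+w]*1.6,0,255).astype(np.uint8),None,fx=5,fy=5,interpolation=cv2.INTER_CUBIC),'s11.png')
E
```

```text
t 17.75 pos [ 0.5449 -0.1341  0.1133] yaw -135.29 rot [-3.1413  0.     -2.3613] F [ 0.01 -0.5  -0.8 ] op 0.0179 q [-0.38  0.52  1.58 -0.    1.04 -2.73]
tool shift 0.0091 -0.0527 0.0013
```

View pics/s11.png

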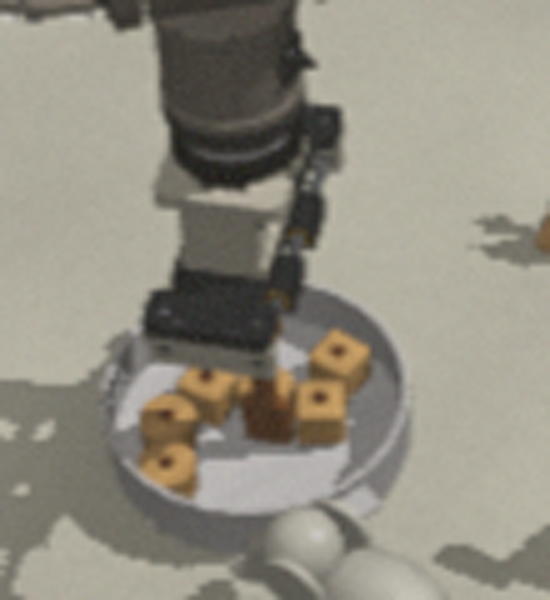

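Call:
step_arm(
  moves=[
    [[0,-0.004,0,0],[0,-0.004,0,0],[0,0,0,0],[0,0,-0.02,0],[0,0,-0.03,0],[0,0,-0.03,0],[0,0,-0.03,0],[0,0,0,0]],
  ],
)

```text
time: 18.47
tool_pos: [0.5532, -0.141, 0.2296]
tool_rot: [-3.131, 0.004, -2.361]
contact_force: [0.4, -0.7, 0.5]
opening: 0.0175
```

Call:
step_arm(
  moves=[
    [[0,0,0,0.1],[0,0,0,0.1],[0,0,0,0.1],[0,0,0,0.1],[0,0,0,0.1],[0,0,0,0.1],[0,0,0,0.1],[0,0,0,0.1]],
  ],
)

```text
time: 19.13
tool_pos: [0.5504, -0.1399, 0.2227]
tool_rot: [3.142, -0.0, 3.117]
contact_force: [0.1, -0.2, -0.8]
opening: 0.0179
```

Call:
step_arm(
  moves=[
    [[0,0,0,0.1],[0,0,0,0.1],[0,0,0,0.1],[0,0,0,0.1],[0,0,0,0.1],[0,0,0,0.1],[0,0,0,0.1],[0,0,0,0.07]],
  ],
)

```text
time: 19.8
tool_pos: [0.5504, -0.1399, 0.2227]
tool_rot: [-3.141, -0.0, 2.347]
contact_force: [0.0, -0.1, -0.7]
opening: 0.0178
```

```bash
python3 g.py .443 .1216 .196
python3 - <<'E'
from h import *
d=snap('scene');x,y,w,h=155,130,110,120
save(cv2.resize(np.clip(d['frame'][y:y+h,x:x+w]*1.6,0,255).astype(np.uint8),None,fx=5,fy=5,interpolation=cv2.INTER_CUBIC),'s12.png')
E
```

```text
t 19.8 pos [ 0.5504 -0.1399  0.2227] yaw 134.45 rot [-3.1413e+00 -4.0000e-04  2.3465e+00] F [ 0.03 -0.11 -0.72] op 0.0178 q [-0.38  0.42  1.41 -0.    1.31 -1.16]
tool shift 0.2619 0.1065 0.0267
```

View pics/s12.png

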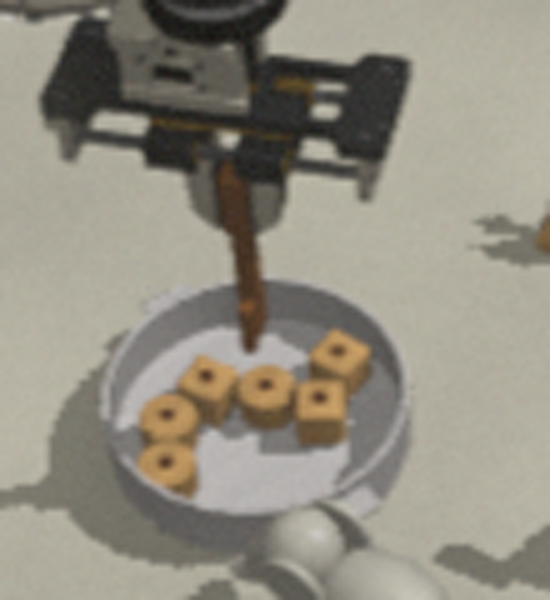

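```bash
python3 - <<'E'
from fit import *
f=lambda u,v:px((155,130),5,u,v)
c=np.array([.5305,-.1315]);a=np.radians(2)
for n,p,z in(('c1',(339,352),.037),('c2',(319,398),.037),('c3',(206,376),.037),('d1',(265,385),.031),('d2',(167,466),.031),('d3',(167,415),.031)):
    P=atz(S,*f(*p),z)[:2];r=P-c; print(n,P.round(4),'tin y',(-np.sin(a)*r[0]+np.cos(a)*r[1]).round(4))
# project tin line into crop
for X in(-.117,-.098,.098,.117):
    P=c+X*np.array([np.cos(a),np.sin(a)]); q=(np.array(proj(S,(*P,.032)))-[155,130]+.5)*5-.5; print(X,q)
E
```

```text
c1 [ 0.5289 -0.0677] tin y 0.0638
c2 [ 0.5543 -0.0988] tin y 0.0318
c3 [ 0.4975 -0.1492] tin y -0.0166
d1 [ 0.521  -0.1195] tin y 0.0123
d2 [ 0.5428 -0.2042] tin y -0.073
d3 [ 0.5069 -0.184 ] tin y -0.0516
-0.117 [161.25900453 292.21081614]
-0.098 [176.20317075 309.36895511]
0.098 [342.55132986 500.36153293]
0.117 [359.96070424 520.35009973]
```

Call:
step_arm(
  moves=[
    [[0.01,0,0,0.09],[0.02,0,0,0.09],[0.025,0,0,0],[0.025,0,0,0],[0.025,0,0,0],[0.025,0,0,0],[0.02,0,0,0],[0,0,0,0]],
  ],
)

```text
time: 20.52
tool_pos: [0.4607, -0.0159, 0.2231]
tool_rot: [-3.141, -0.002, 2.176]
contact_force: [0.2, 0.7, -1.1]
opening: 0.0177
```

```bash
python3 g.py .443 .1216 .196
python3 - <<'E'
from h import *
import pickle
for n,(x,y,w,h) in(('scene',(155,130,110,110)),('top',(262,180,88,88))):
    d=snap(n);pickle.dump(d,open(n+'1.pkl','wb'));save(cv2.resize(np.clip(d['frame'][y:y+h,x:x+w]*1.6,0,255).astype(np.uint8),None,fx=6 if n=='top' else 5,fy=6 if n=='top' else 5,interpolation=cv2.INTER_CUBIC),n+'13.png')
E
```

```text
t 20.52 pos [ 0.4607 -0.0159  0.2231] yaw 124.65 rot [-3.1410e+00 -1.8000e-03  2.1756e+00] F [ 0.24  0.73 -1.06] op 0.0177 q [-0.2   0.23  1.69  0.    1.22 -0.81]
tool shift 0.1231 0.0636 0.0271
```

View pics/top13.png

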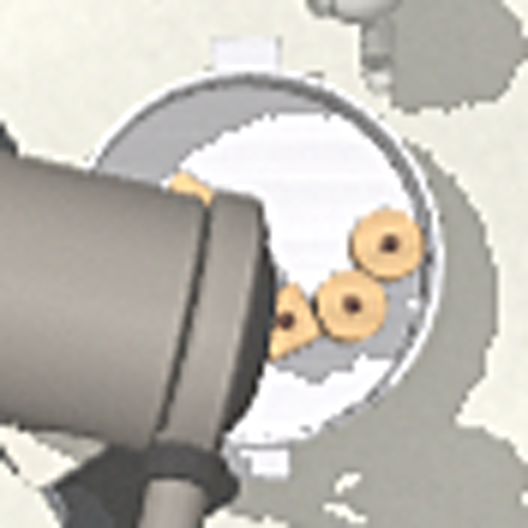

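View pics/scene13.png

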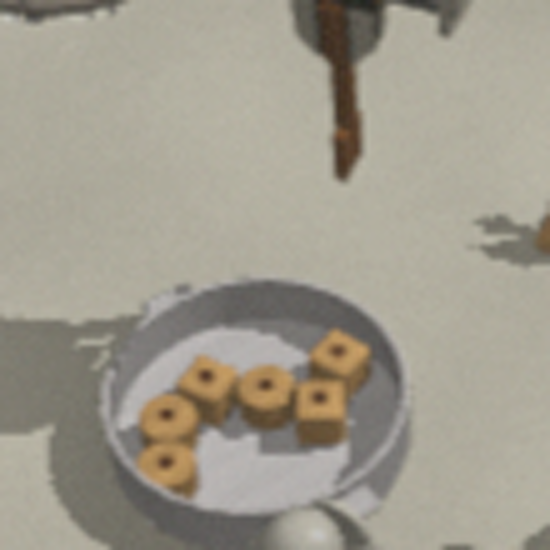

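Call:
step_arm(
  moves=[
    [[0.015,0,0,0.01],[0.025,0,0,0],[0.03,0.01,0,0],[0.03,0.02,0,0],[0.023,0.02,0.01,0],[0,0.01,0.01,0],[0,0,0,0],[0,0,0,0]],
  ],
)

```text
time: 21.28
tool_pos: [0.4444, 0.1167, 0.2026]
tool_rot: [-3.14, -0.0, 2.163]
contact_force: [-0.0, 0.4, -0.3]
opening: 0.0177
```

```bash
python3 g.py .443 .1216 .196
python3 - <<'E'
from h import *
import pickle
for n,(x,y,w,h) in(('top',(262,180,88,88)),('scene',(195,80,110,110))):
    d=snap(n);save(cv2.resize(np.clip(d['frame'][y:y+h,x:x+w]*1.6,0,255).astype(np.uint8),None,fx=6 if n=='top' else 5,fy=6 if n=='top' else 5,interpolation=cv2.INTER_CUBIC),n+'14.png')
E
```

```text
t 21.28 pos [0.4444 0.1167 0.2026] yaw 123.92 rot [-3.1401e+00 -2.0000e-04  2.1628e+00] F [-0.02  0.4  -0.27] op 0.0177 q [ 0.09  0.25  1.73 -0.    1.16 -0.5 ]
tool shift 0.0049 0.0016 0.0066
```

View pics/top14.png

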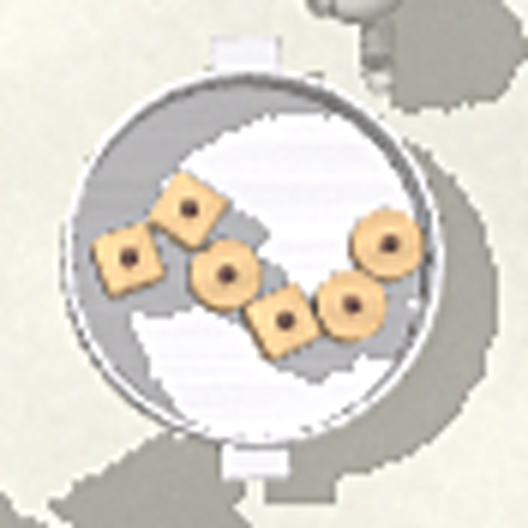

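View pics/scene14.png

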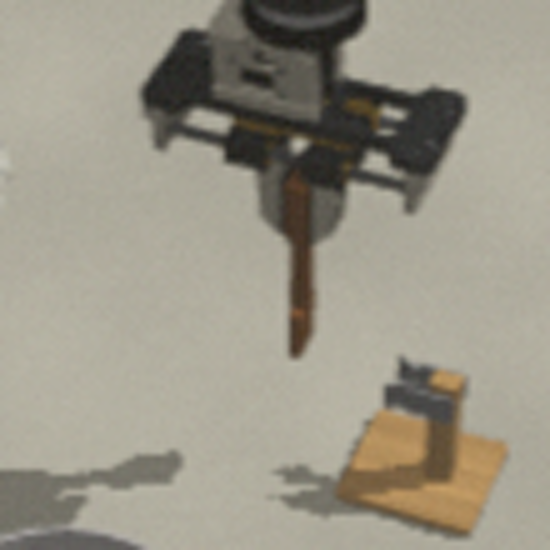

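```bash
python3 g.py .4749 .1427 .1175
```

```text
t 21.38 pos [0.4444 0.1161 0.2034] yaw 123.81 rot [-3.1413e+00  4.0000e-04  2.1609e+00] F [ 0.12  1.22 -0.37] op 0.0176 q [ 0.09  0.24  1.73 -0.    1.16 -0.5 ]
tool shift 0.0051 0.0402 0.0859
```

Call:
step_arm(
  moves=[
    [[0.002,0.01,0,-0.003],[0.003,0.015,0,0],[0,0.015,0,0],[0,0,0.02,0],[0,0,0.025,0],[0,0,0.025,0],[0,0,0.01,0],[0,0,0,0]],
  ],
)

```text
time: 22.05
tool_pos: [0.4735, 0.1431, 0.1212]
tool_rot: [-3.138, -0.002, 2.164]
contact_force: [0.4, 0.3, -0.4]
opening: 0.0179
```

Call:
step_arm(
  moves=[
    [[0,0,0,0],[0,0,0,0],[0,0,0,0]],
  ],
)

```text
time: 22.3
tool_pos: [0.4754, 0.1437, 0.1245]
tool_rot: [3.139, 0.001, 2.164]
contact_force: [-1.1, -0.2, -0.5]
opening: 0.0176
```

```bash
python3 g.py .4749 .1427 .1165
python3 - <<'E'
from h import *
im=[]
for n,(x,y,w,h) in(('scene',(235,120,80,80)),('top',(150,160,110,110))):
    d=snap(n);im.append(cv2.resize(np.clip(d['frame'][y:y+h,x:x+w]*1.8,0,255).astype(np.uint8),(400,400),interpolation=cv2.INTER_CUBIC))
save(np.hstack(im),'s15.png')
E
```

```text
t 22.3 pos [0.4754 0.1437 0.1245] yaw 124.02 rot [3.1392e+00 1.3000e-03 2.1645e+00] F [-1.07 -0.25 -0.54] op 0.0176 q [ 0.14  0.4   1.75 -0.    0.99 -0.45]
tool shift -0.0005 -0.001 0.008
```

View pics/s15.png

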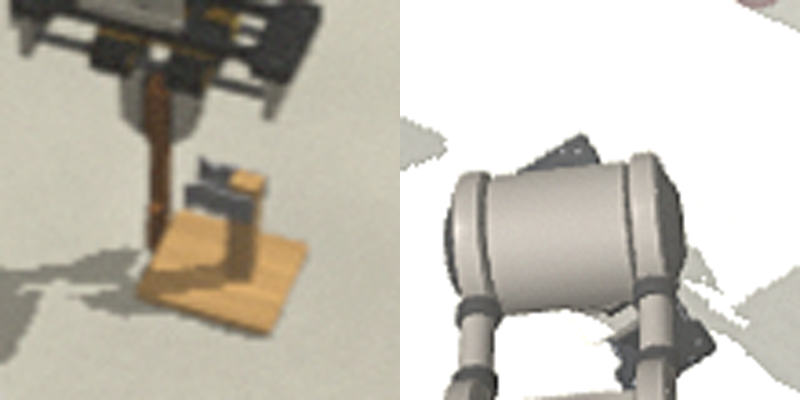

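Call:
step_arm(
  moves=[
    [[-0.0003,0,0.004,0],[0,0,0.0035,0],[0,0,0,0],[0,0,0,0],[0,0,0,0]],
  ],
)

```text
time: 22.82
tool_pos: [0.4745, 0.1434, 0.1156]
tool_rot: [-3.141, -0.0, 2.165]
contact_force: [0.8, -0.1, -0.7]
opening: 0.0177
```

```bash
python3 g.py .5122 .1679 .1147
```

```text
t 22.82 pos [0.4745 0.1434 0.1156] yaw 124.03 rot [-3.1414 -0.      2.1648] F [ 0.84 -0.13 -0.7 ] op 0.0177 q [ 0.14  0.41  1.76 -0.    0.97 -0.46]
tool shift -0.0008 0.045 0.0009
```

Call:
step_arm(
  moves=[
    [[-0.0007,0.004,-0.0005,0],[0,0.006,0,0],[0,0.006,0,0],[0,0.005,0,0],[0,0.004,0,0],[0,0,0,0],[0,0,0,0]],
  ],
)

```text
time: 23.4
tool_pos: [0.4957, 0.157, 0.116]
tool_rot: [-3.141, -0.0, 2.165]
contact_force: [0.7, -0.1, -1.0]
opening: 0.0175
```

```bash
python3 g.py .5122 .1679 .1147
```

```text
t 23.4 pos [0.4957 0.157  0.116 ] yaw 124.05 rot [-3.1412 -0.      2.1651] F [ 0.72 -0.13 -1.03] op 0.0175 q [ 0.16  0.45  1.69 -0.    1.   -0.43]
tool shift -0.0002 0.0198 0.0013
```

Level and aligned 20 mm short of home; push in by small rows.

Call:
step_arm(
  moves=[
    [[0,0.003,0,0],[0,0.003,0,0],[0,0.003,0,0],[0,0.003,0,0],[0,0,0,0]],
  ],
)

```text
time: 23.82
tool_pos: [0.5061, 0.1638, 0.1162]
tool_rot: [3.141, 0.0, 2.165]
contact_force: [0.4, 1.3, -1.8]
opening: 0.0175
```

```bash
python3 g.py .5122 .1679 .1147
```

```text
t 23.82 pos [0.5061 0.1638 0.1162] yaw 124.03 rot [3.1410e+00 2.0000e-04 2.1647e+00] F [ 0.45  1.25 -1.82] op 0.0175 q [ 0.17  0.47  1.66  0.    1.01 -0.43]
tool shift -0.0 0.0073 0.0015
```

Call:
step_arm(
  moves=[
    [[0,0.003,0,0],[0,0.003,0,0],[0,0.002,0,0],[0,0,0,0],[0,0,0,0]],
  ],
)

```text
time: 24.23
tool_pos: [0.5122, 0.1681, 0.1162]
tool_rot: [-3.142, 0.0, 2.165]
contact_force: [-0.9, -0.9, -0.3]
opening: 0.0177
```

```bash
python3 g.py .5122 .1679 .1147
```

```text
t 24.23 pos [0.5122 0.1681 0.1162] yaw 124.04 rot [-3.1415e+00  1.0000e-04  2.1649e+00] F [-0.87 -0.86 -0.29] op 0.0177 q [ 0.17  0.48  1.64 -0.    1.02 -0.42]
tool shift -0.0001 -0.0001 0.0015
```

Call:
step_arm(
  moves=[
    [[0,0,0.001,0],[0,0,0.0006,0],[0,0.0005,0,0],[0,0,0,0],[0,0,0,0]],
  ],
)

```text
time: 24.65
tool_pos: [0.5123, 0.1681, 0.1145]
tool_rot: [-3.141, -0.0, 2.165]
contact_force: [-2.1, -1.8, 2.1]
opening: 0.0179
```

```bash
python3 g.py .5122 .1679 .1147
python3 - <<'E'
from h import *
im=[]
for n,(x,y,w,h) in(('scene',(235,120,80,80)),):
    d=snap(n);im.append(cv2.resize(np.clip(d['frame'][y:y+h,x:x+w]*1.8,0,255).astype(np.uint8),(560,560),interpolation=cv2.INTER_CUBIC))
save(np.hstack(im),'s16.png')
E
```

```text
t 24.65 pos [0.5123 0.1681 0.1145] yaw 124.04 rot [-3.1407e+00 -1.0000e-04  2.1648e+00] F [-2.14 -1.83  2.13] op 0.0179 q [ 0.18  0.48  1.64 -0.    1.02 -0.42]
tool shift -0.0001 -0.0002 -0.0002
```

View pics/s16.png

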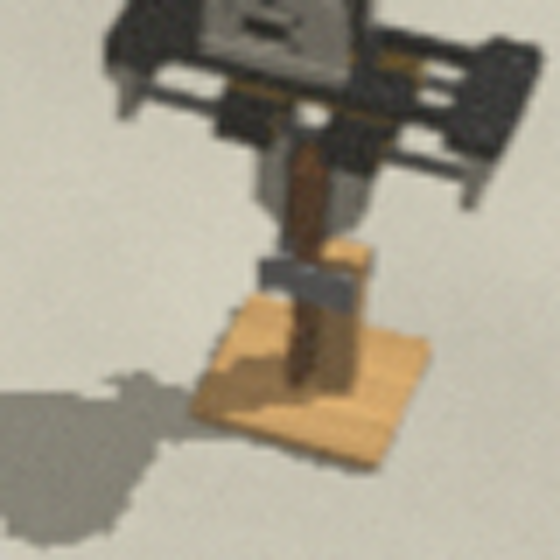

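Call:
step_arm(
  moves=[
    [[0,0,0,0],[0,0,0,0],[0,0,0,0],[0,0,0,0],[0,0,0,0],[0,0,0,0],[0,0,0,0],[0,0,0,0]],
  ],
  hand=0.8,
)

```text
time: 25.37
tool_pos: [0.5127, 0.1683, 0.1146]
tool_rot: [3.141, 0.0, 2.165]
contact_force: [0.8, -0.0, 0.0]
opening: 0.0664
```

Call:
step_arm(
  moves=[
    [[0,0,0,0],[0,0,0,0],[0,0,-0.01,0],[0,0,-0.02,0],[0,0,-0.03,0],[0,0,-0.03,0],[0,0,-0.03,0],[0,0,0,0]],
  ],
)

```text
time: 26.03
tool_pos: [0.5153, 0.1689, 0.2417]
tool_rot: [3.131, 0.005, 2.165]
contact_force: [0.9, 0.1, 0.6]
opening: 0.0734
```

Call:
step_arm(
  moves=[
    [[0,-0.01,0,0],[0,-0.02,0,0],[0,-0.03,0,0],[0,-0.03,0,0],[0,-0.03,0,0],[0,-0.02,0,0],[0,0,0,0],[0,0,0,0]],
  ],
)

```text
time: 26.7
tool_pos: [0.3965, 0.0897, 0.2354]
tool_rot: [3.14, 0.001, 2.164]
contact_force: [0.3, 0.1, 0.2]
opening: 0.0734
```

```bash
python3 g.py
python3 - <<'E'
from ov import *
c=np.array([0.514,0.169]);yaw=np.radians(34)
B=[(box(c,yaw,*[k/1000 for k in a]),col) for a,col in(((-9,9,-13,13,111,157),(0,255,0)),)]
d=snap('scene');t=snap('top')
a=overlay(d,(250,130,60,60),6,[],'');a0=overlay(S,(250,130,60,60),6,[],'')
save(np.hstack([a0,a]),'s17.png')
save(cv2.resize(np.clip(t['frame']*1.4,0,255).astype(np.uint8),(768,576)),'t17.png')
b0=overlay(T,(175,190,75,60),5,[],'');b=overlay(t,(175,190,75,60),5,[],'')
save(np.hstack([b0,b]),'t18.png')
E
```

```text
t 26.7 pos [0.3965 0.0897 0.2354] yaw 123.97 rot [3.1400e+00 9.0000e-04 2.1636e+00] F [0.28 0.14 0.25] op 0.0734 q [ 0.03  0.11  1.8   0.    1.22 -0.56]
```

View pics/s17.png

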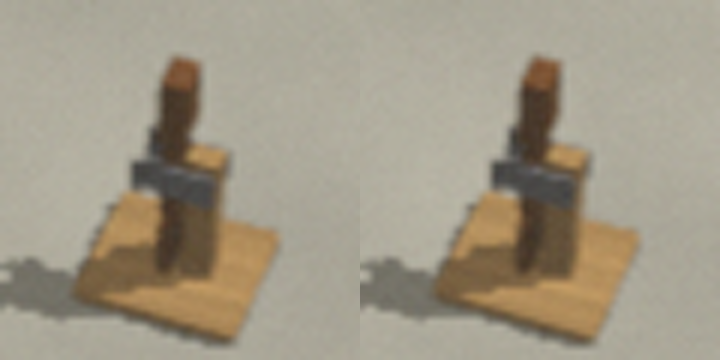

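View pics/t18.png

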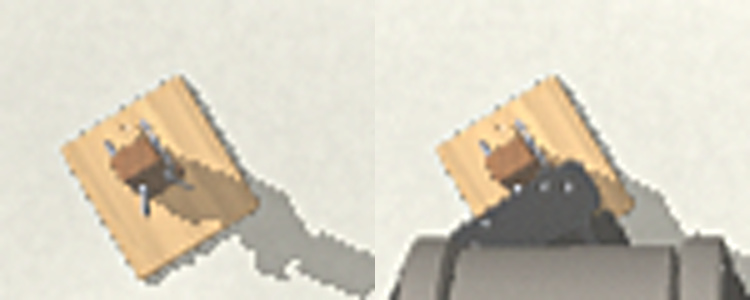

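View pics/t17.png

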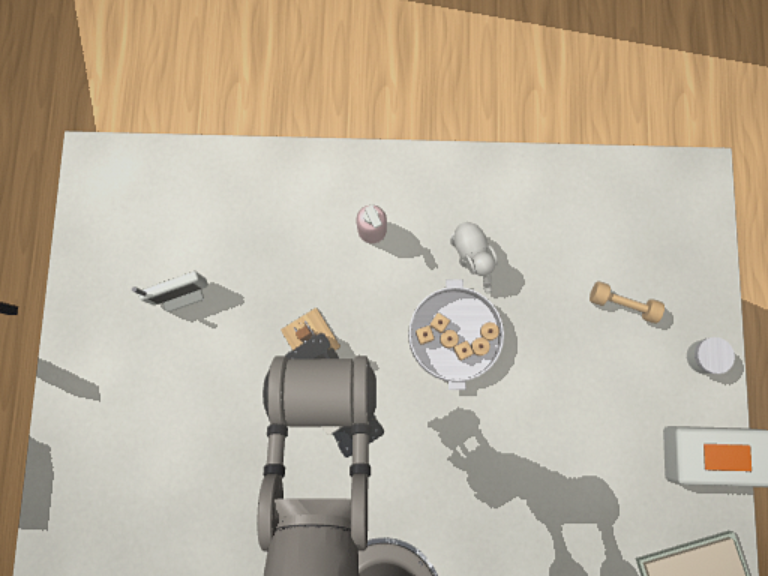

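```bash
python3 -c "
from cell import robot
print(robot.hand_in())"
```

```text
the job is handed in; nothing more can be done
None
```

The paddle is back in its clip and released, the beads are mixed, and the job was handed in at about 27 s of the 72 s allowed. The hand-in itself reports no verdict.

- **Stirring:** I pulled the paddle out of the clip and stirred with its tip about 3 mm above the tin floor. One cube was pushed to the drum side and one drum to the cube side.
- **Bead positions:** In the last clear top view the moved cube is centred about 18 mm over the ear line and the moved drum about 13 mm. The scene camera gave about 17 mm and 12 mm, so the two views agree to about 1 mm and both clear the 8 mm limit. The other two cubes and two drums are on their own sides, and all six beads are in the tin.
- **Paddle in the clip:** After letting go, it sits at the same pixels as at the start in both cameras. The arm came back to within 0.3 mm of where it first gripped the paddle, and nothing touches the gripper now.
- **Gentleness:** The tin shows no shift or tilt in the top view, and the bystanders look untouched. Every wrist force I read stayed under 10 N.
- **What went wrong:** The first closing of the gripper was about 3 mm off and pressed the paddle sideways by about 8 N. I eased that off before gripping harder. No final check failed.

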